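# Bolt down the drill tin and draw off its deep lid

## Task

The green-lidded drill tin stands loose in the hold-down stand and its deep lid fits tightly. Slide the red-knobbed bolt fully home over the foot of the tin so that it holds the tin down, then draw the green lid straight up and off and stand it, mouth down, on the cork mat. Leave the bolt home and the drills standing in the stand.

Things in the scene. Friction and masses are not known exactly. Their poses are not given: they have to be found in the camera images.
- tin_lid: green square lid, 50 x 50 mm outside, 86 mm tall, 0.1 kg; origin at the centre of its open mouth (lower edge), z up, x and y along its sides. At first fully down, mouth 27 mm and top 113 mm above the bench. Tight: 7 to 12 N straight up for the first 50 mm; clear of the drills inside after 80 mm of rise. Grip it from above across x (fingers opened to about 65 mm), 25 to 30 mm below its top.
- tin_base: lower part of the tin, loose, 0.25 kg: foot 70 x 70 x 5 mm, plinth to z = 17 mm (the lid's mouth rests on it), then a black block with drills up to z = 95 mm. Origin under the foot's centre, 10 mm above the bench in the stand; z up. Low rails and a stop keep it from sliding; the bolt comes over its +x edge. Until the bolt is home it lifts with the lid.
- bolt (a joint): travel of the stand's steel bolt towards the tin, m: 0 to 0.004 at the start (clear of the foot), 0.020 fully home at its stop, 7 mm over the foot. Slides level with about 2 N of friction and stays where it is left.
- bolt_knob (a point): grip point on the bolt's red knob, an upright post 16 mm thick, 24 to 85 mm above the bench, on the tin's far side; the point is on its axis, 68 mm up. Its x axis points away from the tin (and robot) along the bolt's travel: home is along -x. Home, the post stands 60 mm from the tin's centre, 27 mm from the lid. Guides beneath reach 29 mm above the bench. Grip from above across x.
- mat: flat cork mat fixed on the bench, 90 mm (x) by 80 mm (y), 3 mm thick; origin under its centre, z up; 0.3 m beside the tin, left or right. A fixture stands between (lever 0.21 m high): carry the lid across, mouth 0.23 m up. Beyond hangs a shelf, 0.38 m up: come to the tin from the robot's side, not along the back. At the far left is a carton 0.25 m high: cross it with the tips 0.3 m up.

How it is judged (in metres and radians):
On the way, in this order (a step that is already met when the one before it is completed fails the run):
1. the bolt is home over the foot of the tin while the lid is still fully on (value of joint bolt above 0.015 m and z of tin_lid in the frame of tin_base below 0.025 m), for 0.2 s.
2. the lid is drawn off above the tin, which the bolt holds down (value of joint bolt above 0.015 m and z of tin_lid in the frame of tin_base above 0.09 m and distance of tin_base from where it was at the start of the episode below 0.012 m), for 0.1 s.
At the end, for the whole second after the job is handed in: The green lid stands at rest on the mat, mouth down (within 8 degrees), its centre within 30 mm of the mat's centre along the mat and 26 mm across; the bolt is home (15 mm or more of 20); the tin's lower part is within 12 mm of its start and upright within 5 degrees (x of tin_lid in the frame of mat between -0.03 and 0.03 m and y of tin_lid in the frame of mat between -0.026 and 0.026 m and z of tin_lid in the frame of mat below 0.01 m and angle between tin_lid's own z axis and vertical below 0.15 rad and linear speed of tin_lid below 0.02 m/s and value of joint bolt above 0.015 m and distance of tin_base from where it was at the start of the episode below 0.012 m and angle between tin_base's own z axis and vertical below 0.1 rad); the robot touches nothing.
It fails at once if the lower part of the tin is pulled up or out of its seat (by more than 20 mm) (distance of tin_base from where it was at the start of the episode above 0.02 m).
It also fails if it takes over 58 s, if anything falls off the work surface, if the arm or the gripper's body presses on something with over 40 N, if the wrist force passes 120 N, or if a joint passes its speed limit or range.

## Robot

A 7-joint arm with a two-finger parallel gripper is mounted at the origin on a cart in front of the work surface, level with it; the furniture and walls round the work are solid. World frame = base frame: x ahead of the robot, y to its left, z up, the work surface at z = 0. Lengths are in mm, angles in rad, forces in N, time in s.
With the tool pointing down it reaches from about 425 to 950 mm from the base axis. Payload 16.7 kg.
Tool frame: the origin (TCP) lies on the centre line of the jaws, within the pads' length; the fingertips stand 8 mm ahead of it and the grasp point (between the pads) lies 11 mm behind it; z points along the fingers, y is the line along which they close (so a half turn about z gives the same grasp; the last joint's range is limited). The gripper opens to 94 mm and grips with 3 to 60 N. Pads are 16 mm wide; open, the fingers measure 119 mm over their backs; the gripper's body (75 mm by 177 mm) begins 78 mm behind the grasp point.
Start: joints at [-1.387, 0.426, 0.074, 1.606, -0.034, 1.111, -0.067], TCP at [221.157, 637.702, 213.467] pointing down, gripper open.
Joint ranges: [-2.85, 2.85], [-0.5, 2.14], [-1.23, 1.37], [0.21, 2.46], [-1.02, 4.16], [0.16, 2.05], [-2.73, 2.73]. Speed limits (rad/s): [1.89, 1.89, 2.39, 2.39, 3.01, 3.01, 3.01].

## Interface

Orientations are given as a rotation vector (axis times angle).
In Python, from rig import arm gives the robot as it stands.
- The arm moves only by the shell command python3 -m handwheel 'ROWS' [OPENING] [FORCE]. ROWS is JSON, a list of rows, each an object of numbers: "dx", "dy", "dz": the shift along the tool's x, y, z in cm; "rx", "ry", "rz": the turn, a rotation vector about the tool's x, y, z in degrees. A call has 1 to 12 rows; each row shifts and turns the commanded pose from where the row before left it, along the tool's axes as they then stand; what a row does not reach is not made up. A row lasts 1/10 s, in which the tool goes at most 50 mm and 8.59 degrees, less where a joint would pass 70% of its speed; a pose out of reach is approached as far as the arm can. A call with a gripper value outside its range is refused whole. OPENING is the finger opening in cm, from 0 to 9.4, set as the call begins (- or left out, the last holds). The fingers move at their own pace and stop on an object; FORCE is the grip in N (left out, the last holds). Time passes only in rows, so rows that do not move let the fingers close. It gives the time, the measured TCP pose, the force, the opening and the grip force at its end, in the units of the state.
- arm.get_state(): the state, without advancing time (a new reading comes with each control period).
- arm.snapshot(name): name is "scene" or "top" or "wrist"; returns a dict with "frame" (480x640x3 uint8, red, green, blue), "fov_y" (degrees; the focal length in pixels is half the picture's height over the tangent of half this angle, whatever the lens; pixels are square), "cx", "cy" (the principal point, pixels), "k1" (the pictures are not rectified: a ray, as slopes to the right and down, at radius r is drawn at 1 + k1 r^2 times it, then the intrinsics apply), "view" (4x4, takes a point from world to camera coordinates); the wrist camera has in their place "tool_from_camera" (4x4, takes a point from camera to tool coordinates, whose origin is the TCP and whose axes are the flange's). Camera axes: x right, y up, looking along -z (the intrinsics and any distortion apply to the point x, -y, -z); pixel columns grow to the right and rows downward; lengths in mm; the calibration is good to about 2 mm. A picture is of the moment at which its call begins: read the wrist's pose just before it. There is no depth.
- arm.close_job(): hands the job in; it is judged then, once.
The state is a dict: "time": time; "joint_pos": joint angles; "qvel": joint speeds; "joint_efforts": joint torques, N m; "tool_pos": TCP position; "eef_rot": TCP orientation; "wrist_force": force on the tool from outside, world axes, zero at the start; "moment": the same for the moment, N m; "finger_gap": finger opening in mm; "grasp_force": force on a finger pad.
Only numpy, scipy, OpenCV 4.12 (cv2) and the standard library are available. Lean on these libraries where they do the work, as an engineer would, in place of code of your own. Each camera call takes 0.05 s, during which the arm holds its last target. There are 200 camera calls.

## Working session

There is one attempt and no reset: what is moved stays moved. The work goes in short steps, Python scripts to look and compute and a shell command to move; the robot and the scene stay as the last step left them, time stands still between calls to the robot, and variables do not carry over. Pictures are saved under pics/ and viewed, at most 10 in all, crops included, and the job is handed in when it is done.

```bash
mkdir -p pics; cat > h.py <<'E'
import numpy as np, cv2, pickle
from rig import arm
from scipy.spatial.transform import Rotation as R
def snap(n,f):
    s=arm.get_state(); d=arm.snapshot(n); d['state']=s
    cv2.imwrite(f'pics/{f}.png',cv2.cvtColor(d['frame'],cv2.COLOR_RGB2BGR)); pickle.dump(d,open(f'pics/{f}.pkl','wb')); return d
def load(f): return pickle.load(open(f'pics/{f}.pkl','rb'))
def c2w(d):
    if 'view' in d: return np.linalg.inv(np.array(d['view']))
    T=np.eye(4); T[:3,:3]=R.from_rotvec(d['state']['eef_rot']).as_matrix(); T[:3,3]=d['state']['tool_pos']
    return T@np.array(d['tool_from_camera'])
def KD(d):
    f=240/np.tan(np.radians(d['fov_y'])/2); return np.array([[f,0,d['cx']],[0,f,d['cy']],[0,0,1.]]),np.array([d['k1'],0,0,0.])
def topix(d,P):
    p=np.c_[np.atleast_2d(P),np.ones(len(np.atleast_2d(P)))]@np.linalg.inv(c2w(d)).T
    K,D=KD(d); p=p[:,:3]*[1,-1,-1]
    return cv2.projectPoints(p,np.zeros(3),np.zeros(3),K,D)[0][:,0]
def atz(d,uv,z):
    K,D=KD(d); q=cv2.undistortPoints(np.array(uv,float).reshape(-1,1,2),K,D)[:,0]
    T=c2w(d); v=np.c_[q[:,0],-q[:,1],-np.ones(len(q))]@T[:3,:3].T; o=T[:3,3]
    return o+v*((z-o[2])/v[:,2])[:,None]
E
python3 - <<'E'
from h import *
for n in('scene','top'):
    d=snap(n,n+'0'); print(n,d['fov_y'],d['k1'],c2w(d)[:3,3])
s=arm.get_state(); print(s); print(R.from_rotvec(s['eef_rot']).as_matrix().round(3))
E
```

```text
scene 44.97879427667576 -0.1107916616731154 [-177.520002   -211.34444818  788.06103932]
top 45.49593776504714 -0.006179819655252444 [ 332.32389702 -149.57273854  928.90873228]
{'time': 0.1, 'joint_pos': array([-1.38651509,  0.4266755 ,  0.07389833,  1.60652843, -0.03409295,
        1.11081615, -0.06712687]), 'qvel': array([ 0.00065422, -0.00308917,  0.00045503, -0.00041844,  0.00038101,
        0.00074894,  0.00122329]), 'joint_efforts': array([ 7.08170715e-03, -9.37472677e+01,  3.67654346e+00, -4.55042732e+01,
       -4.85312752e-02,  1.68618240e-02,  1.12025776e-05]), 'tool_pos': array([221.07080497, 637.36318718, 212.8494037 ]), 'eef_rot': array([-5.22006265e-01, -3.09783172e+00,  1.82786327e-03]), 'wrist_force': array([ 0.06945781, -0.21826791, -0.01484609]), 'moment': array([-0.01714742,  0.02253536, -0.01660332]), 'grasp_force': 0.0, 'finger_gap': 93.81538461277}
[[-0.945  0.328 -0.   ]
 [ 0.328  0.945 -0.001]
 [-0.    -0.001 -1.   ]]
```

View pics/scene0.png

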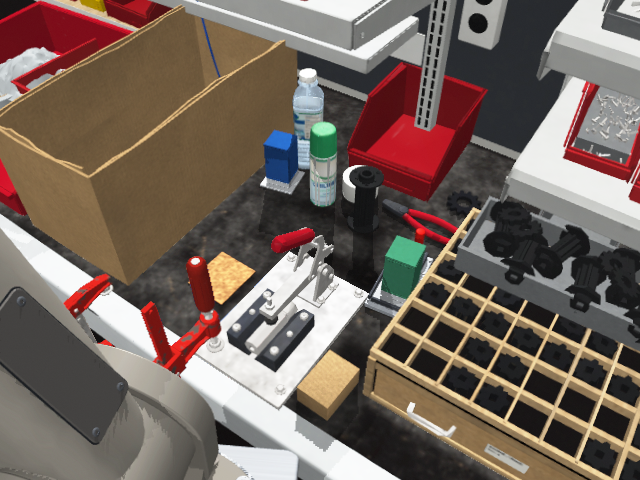

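View pics/top0.png

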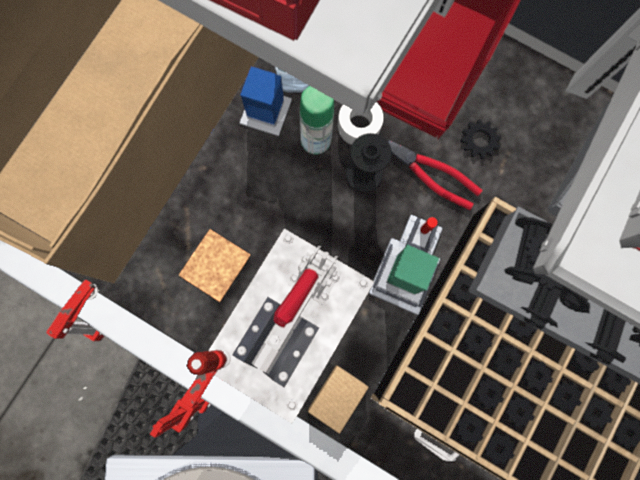

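The cork mat is at about (215,265) in the top picture, the green lid top at about (415,268), and the red knob at (430,224) on the tin's far side. I'll segment these for positions.

```bash
python3 - <<'E'
from h import *
d=load('top0'); im=cv2.cvtColor(d['frame'],cv2.COLOR_RGB2HSV)
def seg(lo,hi,box):
    x0,y0,x1,y1=box; m=np.zeros(im.shape[:2],np.uint8); m[y0:y1,x0:x1]=cv2.inRange(im,lo,hi)[y0:y1,x0:x1]
    n,l,s,c=cv2.connectedComponentsWithStats(m); k=1+np.argmax(s[1:,4]); return (l==k).astype(np.uint8)
def rect(m,z,name):
    c=max(cv2.findContours(m,0,2)[0],key=cv2.contourArea)[:,0]
    p=atz(d,c,z)[:,:2].astype(np.float32); r=cv2.minAreaRect(p); print(name,r,cv2.boxPoints(r).round(1).tolist()); return p
rect(seg((5,70,100),(25,255,255),(165,220,260,310)),3,'mat')
g=seg((60,80,40),(95,255,255),(380,230,450,310))
v=im[...,2][g>0]; print('V hist',np.histogram(v,10))
rect(g,113,'lid all')
t=cv2.threshold(im[...,2]*g,0,255,cv2.THRESH_BINARY)[1]
th,_=cv2.threshold(v,0,255,cv2.THRESH_OTSU); print(th)
mt=((im[...,2]>th)&(g>0)).astype(np.uint8); rect(mt,113,'lid top')
k=seg((0,150,80),(8,255,255),(410,205,450,245)); rect(k,85,'knob all')
s=cv2.resize(d['frame'][190:330,350:490],None,fx=4,fy=4,interpolation=cv2.INTER_CUBIC)
e=load('scene0')['frame'][210:330,350:470]; e=cv2.resize(e,None,fx=4,fy=4,interpolation=cv2.INTER_CUBIC)
o=np.zeros((560,800,3),np.uint8); o[:,:400]=cv2.resize(s,(400,400))[0:1] if 0 else 0
o[:400,:400]=cv2.resize(s,(400,400)); o[:400,400:]=cv2.resize(e,(400,400)); cv2.imwrite('pics/c1.png',cv2.cvtColor(o[:400],cv2.COLOR_RGB2BGR))
E
```

```text
mat ((450.4959411621094, 8.721927642822266), (82.59764099121094, 92.51563262939453), 58.85791778564453) [[389.5, -2.700000047683716], [468.70001220703125, -50.5], [511.3999938964844, 20.100000381469727], [432.29998779296875, 68.0]]
V hist (array([ 11, 136, 146,  35,  25,  19,  30,  43, 471, 669]), array([ 56. ,  66.9,  77.8,  88.7,  99.6, 110.5, 121.4, 132.3, 143.2,
       154.1, 165. ]))
lid all ((433.7098388671875, -295.4884033203125), (56.445919036865234, 61.929588317871094), 67.50003814697266) [[394.29998779296875, -309.70001220703125], [451.5, -333.3999938964844], [473.1000061035156, -281.29998779296875], [415.8999938964844, -257.6000061035156]]
116.0
lid top ((437.9043884277344, -299.91912841796875), (51.061859130859375, 50.39661407470703), 67.26626586914062) [[404.79998779296875, -313.70001220703125], [451.29998779296875, -333.20001220703125], [471.0, -286.1000061035156], [424.5, -266.6000061035156]]
knob all ((506.4717102050781, -324.7906494140625), (15.523637771606445, 28.497386932373047), 35.65086364746094) [[491.8999938964844, -317.70001220703125], [508.5, -340.8999938964844], [521.0999755859375, -331.79998779296875], [504.5, -308.70001220703125]]
```

View pics/c1.png

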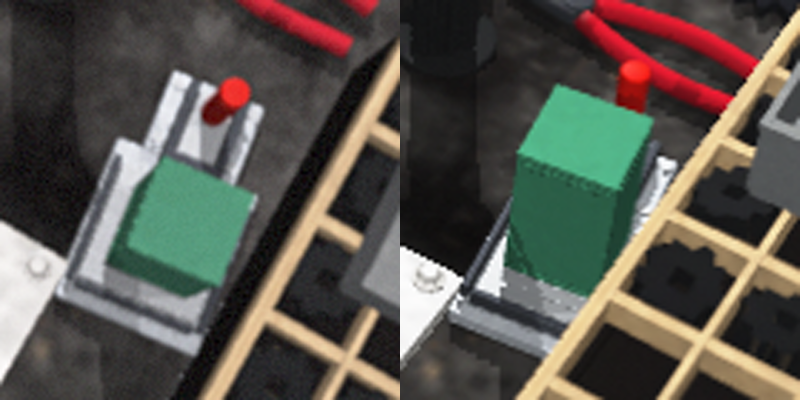

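The crop shows the lid square on the stand, the knob post at the far side (knob top about (432,222) in the top picture), and the wooden cabinet close on the right. I'll triangulate the obstacles and the knob.

```bash
python3 - <<'E'
from h import *
a,b=load('top0'),load('scene0')
def tri(p,q):
    A=[]
    for d,u in((a,p),(b,q)):
        P=atz(d,[u],0)[0]; o=c2w(d)[:3,3]; v=(P-o)/np.linalg.norm(P-o); A.append((o,np.eye(3)-np.outer(v,v)))
    x=np.linalg.solve(A[0][1]+A[1][1],A[0][1]@A[0][0]+A[1][1]@A[1][0]); 
    return x.round(),[round(float(np.linalg.norm(M@(x-o))),1) for o,M in A]
for n,p,q in(('cab far',(497,198),(473,210)),('cab near',(380,402),(370,357)),('tray',(507,208),(487,200)),
 ('shelfL',(365,110),(363,48)),('shelfR',(540,265),(510,185)),('knob',(432,222),(420,231)),('lever',(288,318),(278,246)),('redhandle',(200,362),(197,263))): print(n,*tri(p,q))
print('knob z85',atz(a,[(432,222)],85), 'shelfL z380',atz(a,[(170,0),(365,110),(440,0)],380).round(),'shR',atz(a,[(540,265),(640,140)],380).round())
x=np.array([np.cos(np.radians(-22.7)),np.sin(np.radians(-22.7))]); print('knob exp',np.array([437.9,-299.9])+80*x)
E
```

```text
cab far [ 542. -421.  109.] [1.9, 1.9]
cab near [ 248. -249.   99.] [0.5, 0.5]
tray [ 517. -426.  155.] [4.4, 4.4]
shelfL [ 561. -208.  387.] [7.5, 7.5]
shelfR [ 422. -421.  271.] [4.7, 4.7]
knob [ 510. -331.   83.] [0.2, 0.2]
lever [ 359. -117.  193.] [3.6, 3.6]
redhandle [303. -15. 210.] [0.7, 0.7]
knob z85 [[ 509.7400372  -330.41892408   85.        ]] shelfL z380 [[ 682.    4.  380.]
 [ 563. -201.  380.]
 [ 688. -281.  380.]] shR [[ 407. -371.  380.]
 [ 536. -481.  380.]]
knob exp [ 511.70304716 -330.77248339]
```

```bash
python3 -m handwheel '[{"dz":-3},{"dz":-4},{"dz":-4,"dy":-1},{"dy":-2},{"dy":-2},{"dy":-2}]' 9.4
```

```text
validation failed for argument at $[0]...
```

```bash
python3 -m handwheel '[{"dx":0,"dy":0,"dz":-3,"rx":0,"ry":0,"rz":0}]' 9.4; python3 -m handwheel '[{"dz":-4.0,"dy":-1.0,"dx":0.0},{"dz":-4.0,"dy":-2.0,"dx":0.0}]'
```

```text
time: 0.2
tool_pos: [220.5, 635.7, 239.6]
eef_rot: [-0.522, -3.097, 0.011]
wrist_force: [0.5, -0.2, 0.2]
finger_gap: 94.0
grasp_force: 0.0validation failed for argument at $[0]...
```

```bash
python3 -m handwheel '[{"dx":0,"dy":-1,"dz":-4,"rx":0,"ry":0,"rz":0},{"dx":0,"dy":-2,"dz":-4,"rx":0,"ry":0,"rz":0},{"dx":0,"dy":-3,"dz":0,"rx":0,"ry":0,"rz":0},{"dx":-1,"dy":-3,"dz":0,"rx":0,"ry":0,"rz":0},{"dx":-2,"dy":-2,"dz":0,"rx":0,"ry":0,"rz":2},{"dx":-4,"dy":-1,"dz":0,"rx":0,"ry":0,"rz":4},{"dx":-4,"dy":0,"dz":0,"rx":0,"ry":0,"rz":4},{"dx":-4,"dy":0,"dz":0,"rx":0,"ry":0,"rz":4},{"dx":-4,"dy":0,"dz":0,"rx":0,"ry":0,"rz":4},{"dx":-4,"dy":0,"dz":0,"rx":0,"ry":0,"rz":4},{"dx":-4,"dy":0,"dz":0,"rx":0,"ry":0,"rz":4},{"dx":-4,"dy":0,"dz":0,"rx":0,"ry":0,"rz":4}]'
```

```text
time: 1.4
tool_pos: [443.1, 361.8, 323.2]
eef_rot: [-1.31, -2.855, 0.001]
wrist_force: [1.3, 0.9, 0.2]
finger_gap: 93.9
grasp_force: 0.0
```

```bash
python3 -m handwheel '[{"dx":-4,"dy":0,"dz":0,"rx":0,"ry":0,"rz":4},{"dx":-4,"dy":0,"dz":0,"rx":0,"ry":0,"rz":4},{"dx":-4,"dy":0,"dz":0,"rx":0,"ry":0,"rz":4},{"dx":-4,"dy":0,"dz":0,"rx":0,"ry":0,"rz":4},{"dx":-4,"dy":0,"dz":0,"rx":0,"ry":0,"rz":4},{"dx":-4,"dy":0,"dz":0,"rx":0,"ry":0,"rz":4},{"dx":-4,"dy":0,"dz":0,"rx":0,"ry":0,"rz":4},{"dx":-4,"dy":0,"dz":0,"rx":0,"ry":0,"rz":4}]'
```

```text
time: 2.2
tool_pos: [585.1, 79.7, 323.2]
eef_rot: [-2.046, -2.384, 0.001]
wrist_force: [1.3, -0.0, 0.3]
finger_gap: 93.7
grasp_force: 0.0
```

```bash
python3 -m handwheel '[{"dx":0,"dy":-4,"dz":0,"rx":0,"ry":0,"rz":0},{"dx":0,"dy":-4,"dz":0,"rx":0,"ry":0,"rz":0},{"dx":-2,"dy":-4,"dz":0,"rx":0,"ry":0,"rz":2},{"dx":-4,"dy":-2,"dz":0,"rx":0,"ry":0,"rz":4},{"dx":-4,"dy":0,"dz":0,"rx":0,"ry":0,"rz":4},{"dx":-4,"dy":0,"dz":0,"rx":0,"ry":0,"rz":4},{"dx":-4,"dy":0,"dz":0,"rx":0,"ry":0,"rz":4},{"dx":-4,"dy":0,"dz":0,"rx":0,"ry":0,"rz":4},{"dx":0,"dy":0,"dz":0,"rx":0,"ry":0,"rz":0},{"dx":0,"dy":0,"dz":0,"rx":0,"ry":0,"rz":0}]'
```

```text
time: 3.2
tool_pos: [445.3, -158.8, 323.4]
eef_rot: [-2.462, -1.951, 0.0]
wrist_force: [-0.7, -0.0, -0.3]
finger_gap: 93.7
grasp_force: 0.0
```

```bash
python3 -m handwheel '[{"dx":-4.2,"dy":0.8,"dz":0,"rx":0,"ry":0,"rz":3.2},{"dx":-4.2,"dy":0.8,"dz":0,"rx":0,"ry":0,"rz":3.2},{"dx":-4,"dy":0.8,"dz":0,"rx":0,"ry":0,"rz":3.1},{"dx":0,"dy":0,"dz":0,"rx":0,"ry":0,"rz":0},{"dx":0,"dy":0,"dz":0,"rx":0,"ry":0,"rz":0}]' 9.4
cat > seg.py <<'E'
from h import *
def seg(d,lo,hi,z,name):
    im=cv2.cvtColor(d['frame'],cv2.COLOR_RGB2HSV); m=cv2.inRange(im,lo,hi)
    n,l,s,c=cv2.connectedComponentsWithStats(m); k=1+np.argmax(s[1:,4]); m=(l==k).astype(np.uint8)
    cc=max(cv2.findContours(m,0,2)[0],key=cv2.contourArea)[:,0]
    r=cv2.minAreaRect(atz(d,cc,z)[:,:2].astype(np.float32)); print(name,s[k],r,cv2.boxPoints(r).round(1).tolist())
E
python3 - <<'E'
from seg import *
d=snap('wrist','w1'); print(d['state']['tool_pos'],d['state']['eef_rot'],c2w(d)[:3,3])
im=cv2.cvtColor(d['frame'],cv2.COLOR_RGB2HSV)
seg(d,(60,80,110),(95,255,255),113,'lid')
seg(d,(0,170,80),(8,255,255),85,'knob')
E
```

```text
time: 3.7
tool_pos: [434.1, -283.5, 323.1]
eef_rot: [-2.613, -1.743, 0.002]
wrist_force: [0.8, 1.1, -0.1]
finger_gap: 94.0
grasp_force: 0.0
[ 434.10724381 -283.47273624  323.08492309] [-2.61324069e+00 -1.74282312e+00  1.72882500e-03] [ 458.15366957 -222.37298254  494.57378318]
lid [ 303  199   46   45 2055] ((436.9561767578125, -300.25579833984375), (49.48154830932617, 50.16938018798828), 67.3482894897461) [[404.29998779296875, -313.3999938964844], [450.6000061035156, -332.70001220703125], [469.6000061035156, -287.1000061035156], [423.29998779296875, -267.79998779296875]]
knob [   0    0  131   47 2602] ((255.32765197753906, 10.034904479980469), (40.93687438964844, 152.41636657714844), 57.99275207519531) [[179.89999389648438, 33.099998474121094], [309.1000061035156, -47.70000076293945], [330.79998779296875, -13.0], [201.60000610351562, 67.80000305175781]]
```

View pics/w1.png

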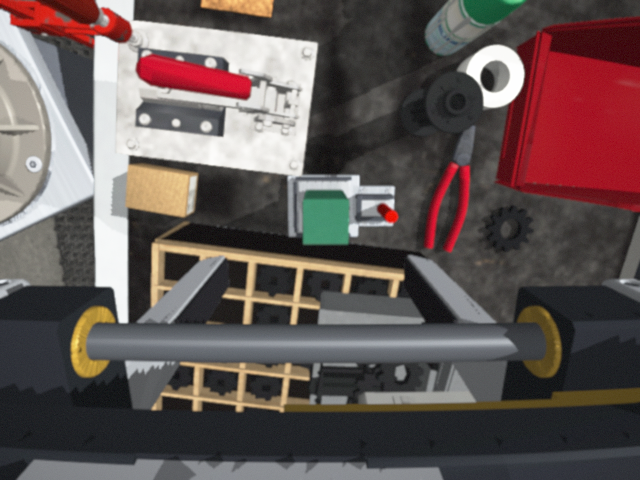

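The wrist view shows the lid at about (326,217), the knob top at (391,215), and a clear approach; both agree with the top-camera estimates. Moving over the knob and down.

```bash
python3 -m handwheel '[{"dx":-0.7,"dy":4,"dz":0,"rx":0,"ry":0,"rz":0},{"dx":-0.7,"dy":4.9,"dz":0,"rx":0,"ry":0,"rz":0},{"dx":0,"dy":0,"dz":4,"rx":0,"ry":0,"rz":0},{"dx":0,"dy":0,"dz":4,"rx":0,"ry":0,"rz":0},{"dx":0,"dy":0,"dz":4,"rx":0,"ry":0,"rz":0},{"dx":0,"dy":0,"dz":4,"rx":0,"ry":0,"rz":0},{"dx":0,"dy":0,"dz":2,"rx":0,"ry":0,"rz":0},{"dx":0,"dy":0,"dz":0,"rx":0,"ry":0,"rz":0},{"dx":0,"dy":0,"dz":0,"rx":0,"ry":0,"rz":0}]' 4.0 30
python3 - <<'E'
from seg import *
d=snap('wrist','w2'); print(d['state']['tool_pos'],topix(d,[[510.7,-330.9,85],[510.7,-330.9,45]]))
im=cv2.cvtColor(d['frame'],cv2.COLOR_RGB2HSV); m=cv2.inRange(im,(0,170,60),(8,255,255)); n,l,s,c=cv2.connectedComponentsWithStats(m); print(s[s[:,4]>40])
d=snap('top','t2')
E
```

```text
time: 4.65
tool_pos: [511.4, -330.1, 144.0]
eef_rot: [-2.612, -1.745, -0.0]
wrist_force: [-1.1, -0.4, 0.3]
finger_gap: 40.0
grasp_force: 0.0
[ 511.3945723  -330.0785333   144.02817509] [[317.5549141  247.90695512]
 [317.31449984 233.80102446]]
[[     0      0    640    480 306120]
 [   304    222     22     37    628]]
```

View pics/w2.png

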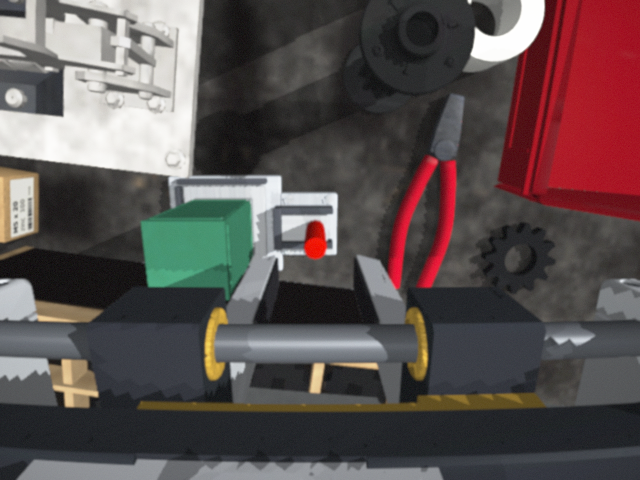

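The knob top sits at (315,248), within 2 mm of prediction and between the fingers. Descend and grip.

```bash
python3 -m handwheel '[{"dx":0,"dy":-0.1,"dz":4,"rx":0,"ry":0,"rz":0},{"dx":0,"dy":0,"dz":3,"rx":0,"ry":0,"rz":0},{"dx":0,"dy":0,"dz":1.7,"rx":0,"ry":0,"rz":0},{"dx":0,"dy":0,"dz":0,"rx":0,"ry":0,"rz":0},{"dx":0,"dy":0,"dz":0,"rx":0,"ry":0,"rz":0}]' 4.0
python3 -m handwheel '[{"dx":0,"dy":0,"dz":0,"rx":0,"ry":0,"rz":0},{"dx":0,"dy":0,"dz":0,"rx":0,"ry":0,"rz":0},{"dx":0,"dy":0,"dz":0,"rx":0,"ry":0,"rz":0},{"dx":0,"dy":0,"dz":0,"rx":0,"ry":0,"rz":0}]' 1.0 30
```

```text
time: 5.25
tool_pos: [510.3, -331.4, 57.8]
eef_rot: [2.613, 1.742, 0.001]
wrist_force: [0.5, -0.3, 0.3]
finger_gap: 39.7
grasp_force: 0.0
time: 5.65
tool_pos: [510.1, -330.9, 57.1]
eef_rot: [2.613, 1.742, 0.001]
wrist_force: [0.4, 0.9, 6.8]
finger_gap: 15.2
grasp_force: 30.0
```

```bash
python3 -m handwheel '[{"dx":0,"dy":-0.4,"dz":0,"rx":0,"ry":0,"rz":0},{"dx":0,"dy":-0.4,"dz":0,"rx":0,"ry":0,"rz":0},{"dx":0,"dy":-0.4,"dz":0,"rx":0,"ry":0,"rz":0},{"dx":0,"dy":-0.4,"dz":0,"rx":0,"ry":0,"rz":0},{"dx":0,"dy":-0.2,"dz":0,"rx":0,"ry":0,"rz":0},{"dx":0,"dy":0,"dz":0,"rx":0,"ry":0,"rz":0},{"dx":0,"dy":0,"dz":0,"rx":0,"ry":0,"rz":0}]'
```

```text
time: 6.35
tool_pos: [493.7, -324.1, 57.0]
eef_rot: [2.613, 1.742, 0.001]
wrist_force: [2.2, 0.4, 7.6]
finger_gap: 15.5
grasp_force: 30.0
```

Moved 17.8 mm with little force; push on to the stop.

```bash
python3 -m handwheel '[{"dx":0,"dy":-0.2,"dz":0,"rx":0,"ry":0,"rz":0},{"dx":0,"dy":-0.2,"dz":0,"rx":0,"ry":0,"rz":0},{"dx":0,"dy":0,"dz":0,"rx":0,"ry":0,"rz":0},{"dx":0,"dy":0,"dz":0,"rx":0,"ry":0,"rz":0}]'
```

```text
time: 6.75
tool_pos: [493.4, -323.9, 57.3]
eef_rot: [2.607, 1.74, 0.004]
wrist_force: [23.2, -12.0, -16.7]
finger_gap: 15.2
grasp_force: 30.0
```

```bash
python3 -m handwheel '[{"dx":0,"dy":0.35,"dz":0,"rx":0,"ry":0,"rz":0},{"dx":0,"dy":0,"dz":0,"rx":0,"ry":0,"rz":0}]'
python3 -m handwheel '[{"dx":0,"dy":0,"dz":0,"rx":0,"ry":0,"rz":0},{"dx":0,"dy":0,"dz":0,"rx":0,"ry":0,"rz":0},{"dx":0,"dy":0,"dz":0,"rx":0,"ry":0,"rz":0},{"dx":0,"dy":0,"dz":-2,"rx":0,"ry":0,"rz":0},{"dx":0,"dy":0,"dz":-4,"rx":0,"ry":0,"rz":0},{"dx":0,"dy":0,"dz":-4,"rx":0,"ry":0,"rz":0},{"dx":0,"dy":0,"dz":-3,"rx":0,"ry":0,"rz":0},{"dx":0,"dy":0,"dz":0,"rx":0,"ry":0,"rz":0},{"dx":0,"dy":0,"dz":0,"rx":0,"ry":0,"rz":0}]' 3.2
python3 - <<'E'
from seg import *
d=snap('top','t3'); cv2.imwrite('pics/x.png',d['frame']); s=arm.get_state(); print(s['tool_pos'],s['wrist_force'])
d=snap('wrist','w3')
c=np.array([437.4,-300.1]); u=np.array([.9225,-.386])
for b in(60,65,80): print(b,topix(d,[[*(c+b*u),85]]))
im=cv2.cvtColor(d['frame'],cv2.COLOR_RGB2HSV); m=cv2.inRange(im,(0,170,60),(8,255,255)); n,l,s,q=cv2.connectedComponentsWithStats(m); print(s[s[:,4]>40])
seg(d,(60,80,110),(95,255,255),113,'lid')
E
```

```text
time: 6.95
tool_pos: [493.7, -324.1, 57.1]
eef_rot: [2.613, 1.742, 0.001]
wrist_force: [6.3, -0.3, 6.4]
finger_gap: 15.5
grasp_force: 30.0
time: 7.85
tool_pos: [492.7, -323.4, 186.6]
eef_rot: [2.614, 1.743, 0.001]
wrist_force: [0.2, -0.4, -0.3]
finger_gap: 31.6
grasp_force: 0.0
[ 492.35710572 -323.19418414  185.82083441] [-0.51312044  0.62494928 -0.7591934 ]
60 [[318.2867863  231.87357415]]
65 [[324.60925478 231.87803682]]
80 [[343.56997982 231.89085011]]
[[     0      0    640    480 306416]
 [   309    212     19     30    414]]
lid [ 197  193   84   83 5276] ((442.5203552246094, -297.6343078613281), (60.16252136230469, 58.76247787475586), 67.55364227294922) [[403.8999938964844, -314.20001220703125], [458.20001220703125, -336.70001220703125], [481.20001220703125, -281.1000061035156], [426.8999938964844, -258.6000061035156]]
```

View pics/w3.png

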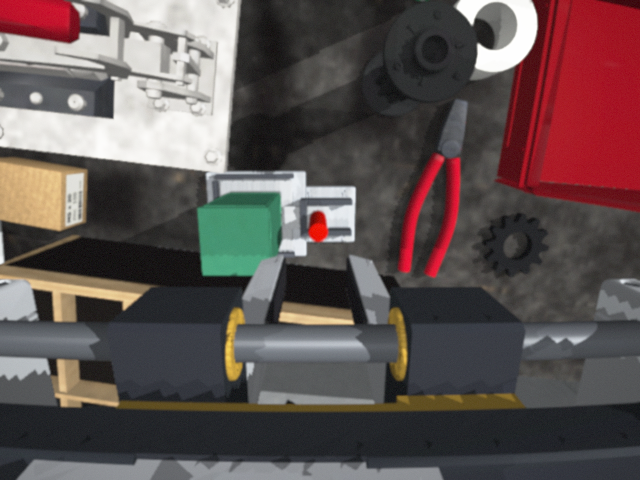

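The picture shows the knob at (318,230), exactly where "home" predicts, with the lid untouched at (240,235). Now to the lid.

```bash
python3 -m handwheel '[{"dx":0,"dy":-3,"dz":0,"rx":0,"ry":0,"rz":0},{"dx":0,"dy":-3,"dz":0,"rx":0,"ry":0,"rz":0},{"dx":0,"dy":0,"dz":0,"rx":0,"ry":0,"rz":0},{"dx":0,"dy":0,"dz":0,"rx":0,"ry":0,"rz":0},{"dx":0,"dy":0,"dz":0,"rx":0,"ry":0,"rz":0}]' 6.5 50
```

```text
time: 8.45
tool_pos: [437.8, -300.6, 186.1]
eef_rot: [-2.614, -1.743, 0.001]
wrist_force: [0.3, -0.0, 0.8]
finger_gap: 64.4
grasp_force: 0.0
```

```bash
python3 -m handwheel '[{"dx":0,"dy":0,"dz":3,"rx":0,"ry":0,"rz":0},{"dx":0,"dy":0,"dz":4,"rx":0,"ry":0,"rz":0},{"dx":0,"dy":0,"dz":3,"rx":0,"ry":0,"rz":0},{"dx":0,"dy":0,"dz":1.1,"rx":0,"ry":0,"rz":0},{"dx":0,"dy":0,"dz":0,"rx":0,"ry":0,"rz":0},{"dx":0,"dy":0,"dz":0,"rx":0,"ry":0,"rz":0}]'
python3 -m handwheel '[{"dx":0,"dy":0,"dz":0,"rx":0,"ry":0,"rz":0},{"dx":0,"dy":0,"dz":0,"rx":0,"ry":0,"rz":0},{"dx":0,"dy":0,"dz":0,"rx":0,"ry":0,"rz":0},{"dx":0,"dy":0,"dz":0,"rx":0,"ry":0,"rz":0}]' 4.0 50
```

```text
time: 9.05
tool_pos: [437.7, -301.4, 76.4]
eef_rot: [2.614, 1.741, -0.0]
wrist_force: [-0.2, -0.0, 0.3]
finger_gap: 65.0
grasp_force: 0.0
time: 9.45
tool_pos: [438.1, -300.8, 76.4]
eef_rot: [2.613, 1.742, 0.002]
wrist_force: [-0.6, -0.0, 9.7]
finger_gap: 50.1
grasp_force: 50.0
```

Gripped at 50.1 mm. Draw straight up slowly.

```bash
python3 -m handwheel '[{"dx":0,"dy":0,"dz":-0.5,"rx":0,"ry":0,"rz":0},{"dx":0,"dy":0,"dz":-0.5,"rx":0,"ry":0,"rz":0},{"dx":0,"dy":0,"dz":-0.5,"rx":0,"ry":0,"rz":0},{"dx":0,"dy":0,"dz":-0.5,"rx":0,"ry":0,"rz":0},{"dx":0,"dy":0,"dz":-0.5,"rx":0,"ry":0,"rz":0},{"dx":0,"dy":0,"dz":-0.5,"rx":0,"ry":0,"rz":0}]'
```

```text
time: 10.05
tool_pos: [437.2, -300.5, 105.9]
eef_rot: [-2.614, -1.742, 0.0]
wrist_force: [2.2, -1.4, -9.6]
finger_gap: 50.0
grasp_force: 50.0
```

```bash
python3 -m handwheel '[{"dx":0,"dy":0,"dz":-0.6,"rx":0,"ry":0,"rz":0},{"dx":0,"dy":0,"dz":-0.6,"rx":0,"ry":0,"rz":0},{"dx":0,"dy":0,"dz":-0.8,"rx":0,"ry":0,"rz":0},{"dx":0,"dy":0,"dz":-1,"rx":0,"ry":0,"rz":0},{"dx":0,"dy":0,"dz":-1,"rx":0,"ry":0,"rz":0},{"dx":0,"dy":0,"dz":-1,"rx":0,"ry":0,"rz":0},{"dx":0,"dy":0,"dz":-1,"rx":0,"ry":0,"rz":0},{"dx":0,"dy":0,"dz":-1,"rx":0,"ry":0,"rz":0},{"dx":0,"dy":0,"dz":-2,"rx":0,"ry":0,"rz":0},{"dx":0,"dy":0,"dz":-2,"rx":0,"ry":0,"rz":0},{"dx":0,"dy":0,"dz":0,"rx":0,"ry":0,"rz":0},{"dx":0,"dy":0,"dz":0,"rx":0,"ry":0,"rz":0}]'
python3 - <<'E'
from h import *
d=snap('scene','s4'); f=d['frame'][180:330,330:490]; cv2.imwrite('pics/s4c.png',cv2.cvtColor(cv2.resize(f,None,fx=3,fy=3),cv2.COLOR_RGB2BGR))
E
```

```text
time: 11.25
tool_pos: [437.5, -300.3, 215.7]
eef_rot: [2.613, 1.743, 0.001]
wrist_force: [0.7, 0.6, -0.4]
finger_gap: 49.8
grasp_force: 50.0
```

View pics/s4c.png

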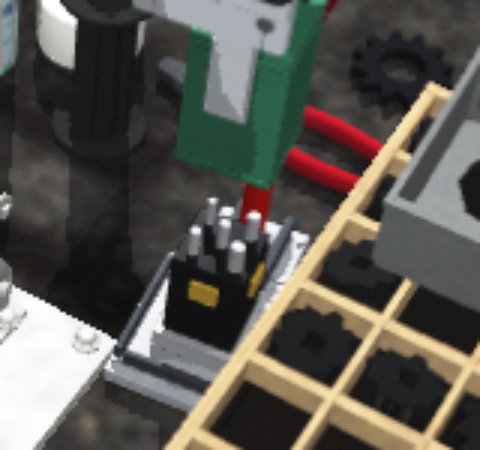

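The lid is clear, drills stand upright in the stand at crop (215,280), base seated. Raise and carry to the mat.

```bash
python3 -m handwheel '[{"dx":0,"dy":0,"dz":-2,"rx":0,"ry":0,"rz":0},{"dx":0,"dy":0,"dz":-3,"rx":0,"ry":0,"rz":0},{"dx":0,"dy":0,"dz":-2.5,"rx":0,"ry":0,"rz":0},{"dx":2.5,"dy":-2,"dz":0,"rx":0,"ry":0,"rz":0},{"dx":2.5,"dy":-2,"dz":0,"rx":0,"ry":0,"rz":0},{"dx":2.5,"dy":-2,"dz":0,"rx":0,"ry":0,"rz":0},{"dx":3.5,"dy":-0.8,"dz":0,"rx":0,"ry":0,"rz":0},{"dx":3.5,"dy":-0.8,"dz":0,"rx":0,"ry":0,"rz":0},{"dx":3.5,"dy":-0.8,"dz":0,"rx":0,"ry":0,"rz":0},{"dx":3.5,"dy":-0.8,"dz":0,"rx":0,"ry":0,"rz":0},{"dx":3.5,"dy":-0.8,"dz":0,"rx":0,"ry":0,"rz":0},{"dx":3.5,"dy":-0.7,"dz":0,"rx":0,"ry":0,"rz":0}]'
python3 -m handwheel '[{"dx":0.5,"dy":0,"dz":0,"rx":0,"ry":0,"rz":0},{"dx":0,"dy":0,"dz":0,"rx":0,"ry":0,"rz":0},{"dx":0,"dy":0,"dz":0,"rx":0,"ry":0,"rz":0}]'
```

```text
time: 12.5
tool_pos: [447.7, 5.1, 289.8]
eef_rot: [-2.614, -1.742, 0.002]
wrist_force: [1.2, -0.1, 0.1]
finger_gap: 49.9
grasp_force: 50.0
time: 12.8
tool_pos: [449.7, 7.2, 290.0]
eef_rot: [-2.615, -1.741, 0.002]
wrist_force: [0.4, -0.9, -0.6]
finger_gap: 49.8
grasp_force: 50.0
```

```bash
python3 -m handwheel '[{"dx":0.1,"dy":0,"dz":3,"rx":0,"ry":0,"rz":0},{"dx":0,"dy":0,"dz":4,"rx":0,"ry":0,"rz":0},{"dx":0,"dy":0,"dz":4,"rx":0,"ry":0,"rz":0},{"dx":0,"dy":0,"dz":4,"rx":0,"ry":0,"rz":0},{"dx":0,"dy":0,"dz":3,"rx":0,"ry":0,"rz":0},{"dx":0,"dy":0,"dz":2,"rx":0,"ry":0,"rz":0},{"dx":0,"dy":0,"dz":1,"rx":0,"ry":0,"rz":0},{"dx":0,"dy":0,"dz":1,"rx":0,"ry":0,"rz":0},{"dx":0,"dy":0,"dz":0.7,"rx":0,"ry":0,"rz":0},{"dx":0,"dy":0,"dz":0,"rx":0,"ry":0,"rz":0},{"dx":0,"dy":0,"dz":0,"rx":0,"ry":0,"rz":0}]'
python3 - <<'E'
from h import *
d=snap('wrist','w5')
E
```

```text
time: 13.9
tool_pos: [450.8, 9.1, 64.0]
eef_rot: [2.614, 1.742, 0.001]
wrist_force: [-0.2, -0.4, -1.5]
finger_gap: 50.1
grasp_force: 50.0
```

View pics/w5.png

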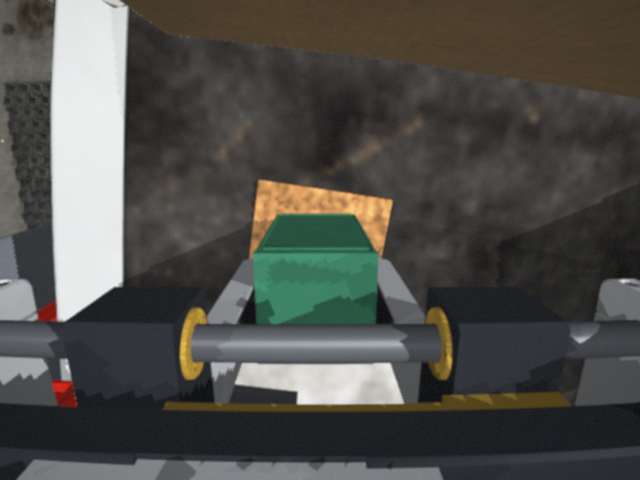

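The lid hangs over the mat (lid at (315,260), mat's far edge visible at (325,190)), well centred. Lower the last 12 mm.

```bash
python3 -m handwheel '[{"dx":0,"dy":0,"dz":0.4,"rx":0,"ry":0,"rz":0},{"dx":0,"dy":0,"dz":0.4,"rx":0,"ry":0,"rz":0},{"dx":0,"dy":0,"dz":0.3,"rx":0,"ry":0,"rz":0},{"dx":0,"dy":0,"dz":0.1,"rx":0,"ry":0,"rz":0},{"dx":0,"dy":0,"dz":0,"rx":0,"ry":0,"rz":0},{"dx":0,"dy":0,"dz":0,"rx":0,"ry":0,"rz":0}]'
```

```text
time: 14.55
tool_pos: [450.6, 9.2, 52.2]
eef_rot: [-2.613, -1.742, -0.001]
wrist_force: [-9.4, -0.3, 35.6]
finger_gap: 49.8
grasp_force: 50.0
```

```bash
python3 -m handwheel '[{"dx":0,"dy":0,"dz":-0.05,"rx":0,"ry":0,"rz":0},{"dx":0,"dy":0,"dz":0,"rx":0,"ry":0,"rz":0}]'
python3 -m handwheel '[{"dx":0,"dy":0,"dz":0,"rx":0,"ry":0,"rz":0},{"dx":0,"dy":0,"dz":0,"rx":0,"ry":0,"rz":0},{"dx":0,"dy":0,"dz":0,"rx":0,"ry":0,"rz":0}]' 6.6
python3 -m handwheel '[{"dx":0,"dy":0,"dz":-1,"rx":0,"ry":0,"rz":0},{"dx":0,"dy":0,"dz":-2,"rx":0,"ry":0,"rz":0},{"dx":0,"dy":0,"dz":-3,"rx":0,"ry":0,"rz":0},{"dx":0,"dy":0,"dz":-4,"rx":0,"ry":0,"rz":0},{"dx":0,"dy":0,"dz":-4,"rx":0,"ry":0,"rz":0},{"dx":0,"dy":0,"dz":-4,"rx":0,"ry":0,"rz":0},{"dx":0,"dy":0,"dz":-3,"rx":0,"ry":0,"rz":0},{"dx":0,"dy":0,"dz":0,"rx":0,"ry":0,"rz":0},{"dx":0,"dy":0,"dz":0,"rx":0,"ry":0,"rz":0}]'
python3 - <<'E'
from seg import *
d=snap('wrist','w6'); seg(d,(60,80,110),(95,255,255),89,'lid'); t=snap('scene','s6')
E
```

```text
time: 14.75
tool_pos: [450.6, 9.3, 52.2]
eef_rot: [-2.614, -1.742, -0.0]
wrist_force: [-4.1, 0.4, 17.2]
finger_gap: 50.1
grasp_force: 50.0
time: 15.05
tool_pos: [450.4, 9.1, 51.8]
eef_rot: [2.614, 1.742, -0.0]
wrist_force: [-0.4, -0.6, -0.1]
finger_gap: 66.0
grasp_force: 0.0
time: 15.95
tool_pos: [450.5, 9.1, 262.4]
eef_rot: [-2.614, -1.742, -0.002]
wrist_force: [0.3, 0.1, 0.2]
finger_gap: 65.8
grasp_force: 0.0
lid [ 290  189   51   52 2569] ((448.44171142578125, 10.171134948730469), (51.39189910888672, 49.900386810302734), 67.30669403076172) [[415.5, -3.9000000953674316], [461.5, -23.200000762939453], [481.3999938964844, 24.299999237060547], [435.29998779296875, 43.5]]
```

View pics/s6.png

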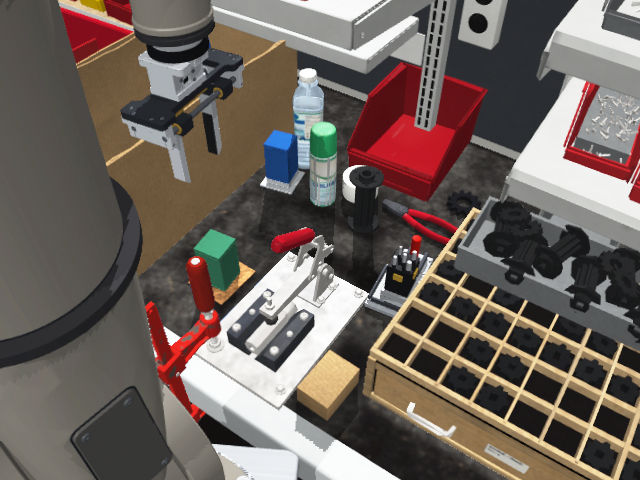

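The lid stands on the mat at (217,260), centred to within about 3 mm; the base, drills and bolt are in place at (405,275), and the gripper is clear.

```bash
python3 -c "
from rig import arm
print(arm.close_job())"
```

```text
the job is handed in; nothing more can be done
None
```

The job is handed in at about 16 s of robot time: the bolt is home, the tin's base and drills are still in the stand, and the lid stands mouth down about 3 mm from the mat's centre by the camera; the judge's verdict was not reported.

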